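# Clip the cover panel into the oak fittings box

### The job

Take the loose wooden cover panel off its sloping rest and fit it in the oak box: hook its thin edge under the wide brass lip and push it in against the sprung strip hidden there, swing the other edge down past the narrow brass catch, then let go so that the panel lies flat on its ledges, held under both brass pieces. Leave the glass stopper, the model boat, the steel square and the shell dish undisturbed.

Things in the scene. Friction and masses are not known exactly. Their poses are not given: they have to be found in the camera images.
- panel: Loose pale wooden cover panel, 120 (x) x 130 (y) mm, 0.1-0.21 kg. Origin: centre of the flat underside; z up out of it, x from thin edge to back edge. Board 8 mm thick at x = -32..60 mm, thin edge 5 mm thick at x = -60..-32 mm. Starts on the rest, sloping 30 degrees, thin edge low and towards the robot.
- thin_edge (a point): Middle of the panel's thin edge, on the underside (panel x = -60 mm).
- back_edge (a point): Middle of the panel's opposite edge, on the underside (panel x = +60 mm).
- grip_bar (a point): Centre of the top of the dark grip bar, which stands square on the panel along its y: 16 mm thick in x (centred on x = 0), 80 mm long, from 8 to 38 mm above the underside. On the rest it leans 30 degrees towards the robot. Axes as the panel's.
- box: Fixed oak box 153 (x) x 156 (y) mm, lid fixed open, leaning back beyond +x at 42 degrees above level. Origin: centre of underside, z up; x from wide-lip side (towards the robot) to catch side. Inside x = -67.5..67.5, y = -69..69 mm. Ledge all round, top at z = 40 mm: sides 14 mm wide, lip side out to x = -30, catch side from x = 49.5 mm. Side walls rise to z = 62 mm.
- lip (a point): Middle of the free edge of the wide brass lip, on its underside: box x = -45.5, z = 54 mm, 14 mm over the ledge. The lip is 5 mm thick and runs back from here to the wall. Axes as the box's.
- strip (a point): Sprung strip hidden under the wide lip: this point marks its upright face when free (box x = -49.5, z = 47 mm; does not move with it), 120 mm long in y. Pushed to -x it yields 11.5 mm, then is solid; 2.8 N starts it, 7.4 N takes it to the end. Only with it in by 8 mm or more does the panel's back edge clear the catch.
- catch (a point): Middle of the free edge of the narrow brass catch, on its underside: box x = 62.5, z = 50.5 mm. It is 5 mm thick and reaches 5 mm out from the inner wall at x = 67.5 mm. Fitted, the panel is pushed by the strip against that wall, its origin at box x = 7.5, z = 40 mm. Axes as the box's.
- rest: Dark wooden sloping rest, fixed, about 125 x 110 mm; its face slopes 30 degrees, low side towards -x of its own frame, with a 6 mm foot strip that stops the panel. Origin: centre of its underside, z up; the panel's origin lies 50 mm above it.
- stopper: Clear glass decanter stopper standing upright, 52 mm across, 71 mm high. Origin: centre of its underside. Not to be disturbed.
- boat: Model lobster boat, about 105 x 40 mm, 64 mm high. Origin: underside, near the middle. Not to be disturbed.
- square: Steel square with dark stock lying flat, about 118 x 90 mm, 12 mm high. Origin: underside, near the middle. Not to be disturbed.
- dish: Blue ceramic shell-shaped dish, about 105 x 120 mm, 20 mm high. Origin: underside, near the middle. Not to be disturbed.
Things that resemble listed ones, but are neither listed nor needed, are in the scene too. Of the things that look like the panel, the middle-sized one is meant.

How it is judged (in metres and radians):
On the way, in this order (a step that is already met when the one before it is completed fails the run):
1. the panel is lifted clear of its rest (distance of panel from where it was at the start of the episode above 0.05 m), for 0.1 s.
2. with the panel still sloping (over 5 degrees), its thin edge is hooked under the wide lip (x of thin_edge in the frame of lip below -0.002 m and z of thin_edge in the frame of lip between -0.018 and -0.004 m and angle between panel's own z axis and vertical above 0.087 rad and z of back_edge in the frame of box above 0.05 m), for 0.05 s.
At the end, for the whole second after the job is handed in: The panel lies at rest, level within 0.03 rad and square to the box within 0.05 rad, underside on the ledges (within about 2.5 mm), its thin edge at least 4 mm under the wide lip and its back edge at least 2.5 mm under the catch (angle between panel's own z axis and vertical below 0.03 rad and angle between the x axis of panel and the x axis of box, either way round below 0.05 rad and x of thin_edge in the frame of lip below -0.004 m and z of thin_edge in the frame of lip below -0.0115 m and x of back_edge in the frame of catch above 0.0025 m and z of back_edge in the frame of catch below -0.008 m and z of panel in the frame of box above 0.038 m and linear speed of panel below 0.01 m/s and angular speed of panel below 0.1 rad/s); the robot touches nothing.
It fails at once if the stopper is pushed more than 30 mm or tipped (distance of stopper from where it was at the start of the episode above 0.03 m or angle between stopper's own z axis and vertical above 0.4 rad).
It fails at once if the boat is pushed more than 30 mm or tipped (distance of boat from where it was at the start of the episode above 0.03 m or angle between boat's own z axis and vertical above 0.4 rad).
It fails at once if the square is pushed more than 30 mm or tipped (distance of square from where it was at the start of the episode above 0.03 m or angle between square's own z axis and vertical above 0.4 rad).
It fails at once if the dish is pushed more than 30 mm or tipped (distance of dish from where it was at the start of the episode above 0.03 m or angle between dish's own z axis and vertical above 0.4 rad).
It also fails if it takes over 51 s, if anything falls off the work surface, if the arm or the gripper's body presses on something with over 40 N, if the wrist force passes 120 N, or if a joint passes its speed limit or range.

### The arm

A 6-joint arm with a two-finger parallel gripper is mounted at the origin on the work surface. World frame = base frame: x ahead of the robot, y to its left, z up, the work surface at z = 0. Lengths are in m, angles in degrees, forces in N, time in s.
With the tool pointing down it reaches from about 0.325 to 0.85 m from the base axis. Payload 15.5 kg.
Tool frame: the origin (TCP) lies at the very end of the fingers, on their centre line; the grasp point (between the pads) lies arm.grip_depth behind it (arm.grip_depth is the distance from the TCP to the grasp point, in m); z points along the fingers, y is the direction in which the jaws open and shut (so a half turn about z gives the same grasp; the last joint's range is limited). The gripper opens to 91 mm and grips with 3 to 60 N. Pads are 32 mm wide; open, the fingers measure 118 mm over their backs; the gripper's body (76 mm by 178 mm) begins 60 mm behind the grasp point.
Start: joints at [-80.587, 28.281, 77.091, -0, 74.628, -5.472], TCP at [0.161, -0.604, 0.214] pointing down, gripper open.
Joint ranges: [-166.48, 166.48], [-47.26, 123.95], [12.59, 153.08], [-70.14, 250.14], [6.76, 159.57], [-176.63, 176.63]. Speed limits (degrees/s): [108.29, 108.29, 147.25, 172.46, 172.46, 172.46].

### API

Orientations are given as a 3x3 rotation matrix whose columns are the frame's x, y, z axes.
In Python, from rig import arm gives the robot as it stands. Calls block until the motion is done:
- arm.move_to(position, orientation): joint-space move of the TCP to a pose.
- arm.move_l(position, orientation=None, feed=0.15): straight line of the TCP; orientation=None keeps the orientation; feed is the mean speed in m/s.
- arm.move_joints(angles): joint-space move.
- arm.grip(opening): finger opening in m; the grip force is fixed at half the most; returns when the fingers have stopped.
- arm.sleep(seconds).
- arm.solve_ik(position, orientation): joint angles nearest the present ones, or None.
- arm.snapshot(name): name is "scene" or "top" or "wrist"; returns the picture (420x560x3 uint8, red, green, blue); there is no depth.
- arm.get_calibration(name): a dict with "intrinsics" (3x3 intrinsics, pixels), "k1" (the pictures are not rectified: a ray, as slopes to the right and down, at radius r is drawn at 1 + k1 r^2 times it, then the intrinsics apply), "cam_to_world" (4x4, takes a point from camera to world coordinates). Camera axes: x right, y down, z forward; pixel columns grow to the right and rows downward; lengths in m; the calibration is good to about 2 mm. A picture is of the moment at which its call begins: read the wrist's pose just before it. get_calibration takes no time and is no camera call; for the wrist camera it gives the pose at the moment of the call.
A pose or a line that the arm cannot do raises arm.Unreachable and nothing moves.
- arm.sign_off(): hands the job in, once; it reports no verdict.
Readings, each from a call of its own:
- arm.current_t(): time.
- arm.current_joint_positions(): joint angles.
- arm.current_dq(): joint speeds.
- arm.current_tau(): joint torques, N m.
- arm.current_ee_pos(): TCP position.
- arm.current_tool_rot(): TCP orientation.
- arm.current_force(): force on the tool from outside, world axes, zero at the start.
- arm.current_torque(): the same for the moment, N m.
- arm.current_width(): finger opening in m.
Only numpy, scipy, OpenCV 4.12 (cv2) and the standard library are available. Lean on these libraries where they do the work, as an engineer would, in place of code of your own. Each camera call takes 0.05 s, during which the arm holds its last target.

## Working session

There is one attempt and no reset: what is moved stays moved. The work goes in short steps, each a Python script; the robot and the scene stay as the last script left them, time stands still between calls to the robot, and variables do not carry over. Pictures are saved under pics/ and viewed, and the job is handed in when it is done.

```bash
ls; mkdir -p pics; python3 - <<'E'
from rig import arm
import cv2,numpy as np
for n in ["scene","top","wrist"]:
    c=arm.get_calibration(n); im=arm.snapshot(n)
    cv2.imwrite(f"pics/{n}0.png",im[:,:,::-1])
    print(n,c["intrinsics"].round(1).tolist(),c["k1"],np.array(c["cam_to_world"]).round(4).tolist())
print(arm.grip_depth,arm.current_t(),arm.current_force(),arm.current_width())
E
```

```text
pics
scene [[447.7, 0.0, 275.5], [0.0, 447.7, 198.5], [0.0, 0.0, 1.0]] -0.00883531572023978 [[0.3755, 0.701, -0.6063, 1.064], [0.9268, -0.2815, 0.2485, -0.2246], [0.0035, -0.6553, -0.7554, 0.8531], [0.0, 0.0, 0.0, 1.0]]
top [[470.4, 0.0, 278.7], [0.0, 470.4, 208.6], [0.0, 0.0, 1.0]] 0.04420639441177003 [[-0.0141, -0.9954, 0.0949, 0.3668], [-0.9999, 0.0145, 0.0039, 0.0167], [-0.0053, -0.0949, -0.9955, 1.174], [0.0, 0.0, 0.0, 1.0]]
wrist [[313.3, 0.0, 278.4], [0.0, 313.3, 208.1], [0.0, 0.0, 1.0]] 0.01611826365480018 [[0.2571, -0.9334, -0.2505, 0.2311], [-0.9664, -0.2485, -0.0656, -0.585], [-0.001, 0.2589, -0.9659, 0.3842], [0.0, 0.0, 0.0, 1.0]]
0.0188 0.15 [-0.40624398  0.08994305 -0.09578039] 0.09093930445938922
```

View pics/scene0.png

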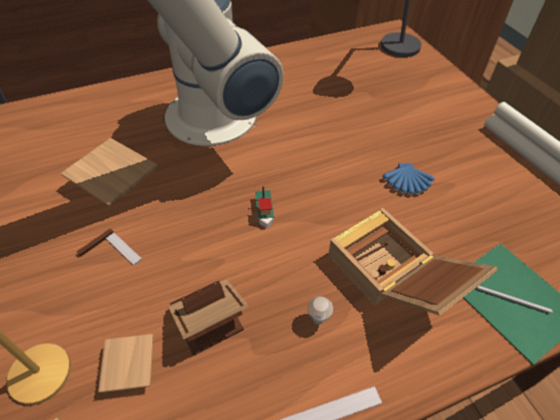

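View pics/top0.png

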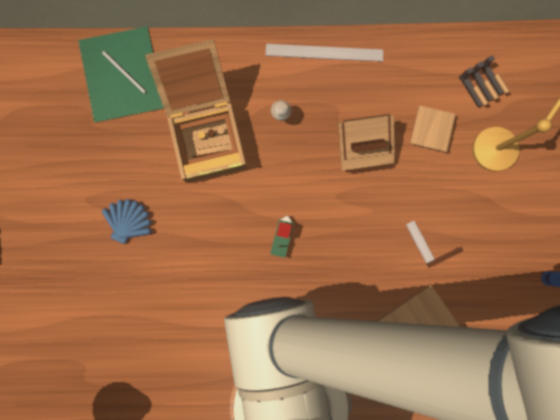

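View pics/wrist0.png

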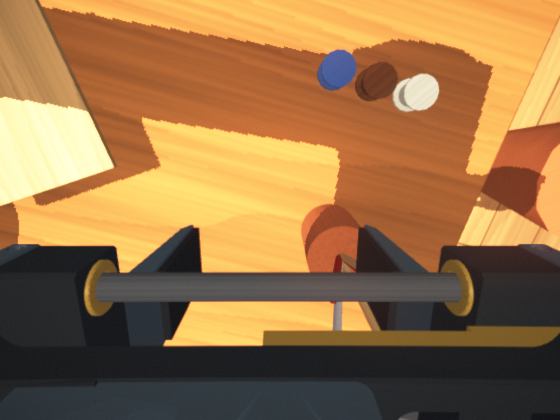

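```bash
python3 - <<'E'
import cv2,numpy as np
t=cv2.imread("pics/top0.png"); s=cv2.imread("pics/scene0.png")
a=cv2.resize(t[90:190,330:470],None,fx=5,fy=5,interpolation=cv2.INTER_CUBIC)
b=cv2.resize(t[30:190,140:260],None,fx=3.6,fy=3.6,interpolation=cv2.INTER_CUBIC)
cv2.imwrite("pics/ca.png",a);cv2.imwrite("pics/cb.png",b)
c=cv2.resize(s[270:400,80:260],None,fx=4,fy=4,interpolation=cv2.INTER_CUBIC)
cv2.imwrite("pics/cc.png",c)
E
```

```text
(no output)
```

View pics/ca.png

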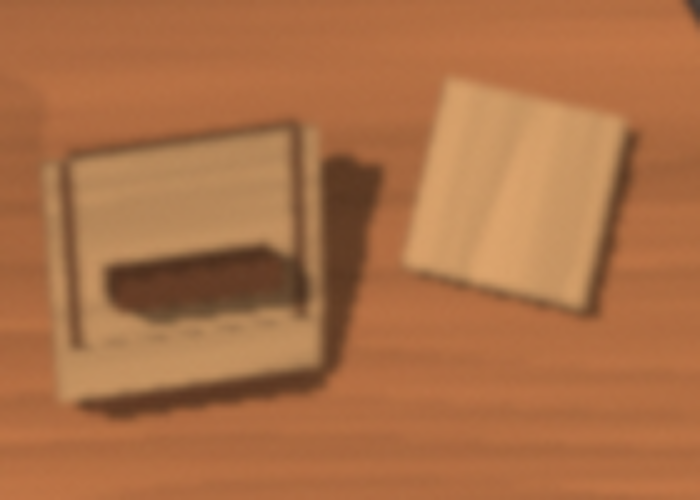

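View pics/cb.png

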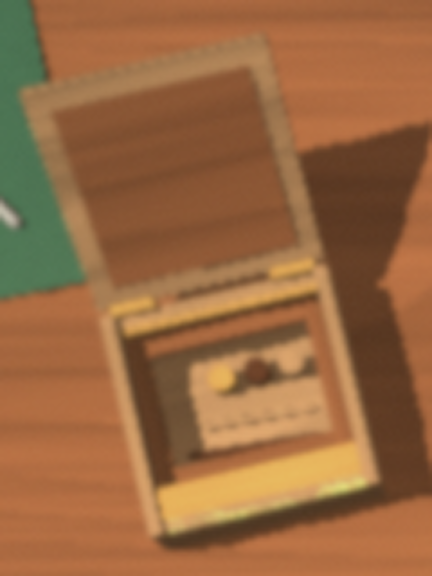

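View pics/cc.png

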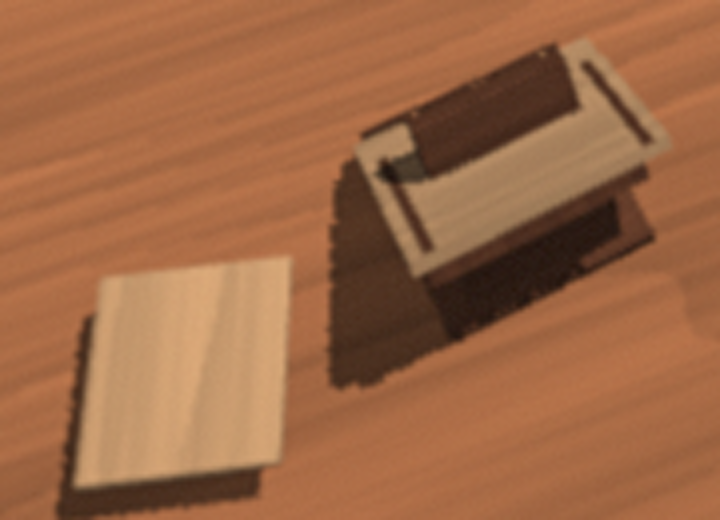

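Three lookalikes are in the top view. They are a large board at about (425,310), a small plain board at (433,129), and a middle-sized board at (367,142). Only the middle one has the grip bar and slopes on a rest, so it is the panel, and the enlarged crops confirm it. The box is at (207,140), with the wide lip at its lower side (213,163). Next I'll look closer with the wrist camera.

```bash
cat > h.py <<'E'
from rig import arm
import cv2,numpy as np
def und(c,uv):
    K=np.array(c["intrinsics"]);k=c["k1"]
    d=np.array([k,0,0,0],float)
    uv=np.asarray(uv,float).reshape(-1,1,2)
    n=cv2.undistortPointsIter(uv,K,d,None,None,(3,50,1e-10)).reshape(-1,2)
    T=np.array(c["cam_to_world"]); r=np.c_[n,np.ones(len(n))]@T[:3,:3].T
    return T[:3,3],r
def onz(c,uv,z):
    o,r=und(c,uv); z=np.broadcast_to(z,(len(r),)); return o+r*((z-o[2])/r[:,2])[:,None]
def proj(c,P):
    T=np.array(c["cam_to_world"]);P=np.atleast_2d(P)
    q=(P-T[:3,3])@T[:3,:3]; n=q[:,:2]/q[:,2:]; n=n*(1+c["k1"]*(n**2).sum(1,keepdims=True))
    K=np.array(c["intrinsics"]); return n@K[:2,:2].T+K[:2,2]
def snap(n,f):
    c=arm.get_calibration(n); im=arm.snapshot(n)[:,:,::-1].copy()
    cv2.imwrite(f"pics/{f}.png",im); np.save(f"pics/{f}.npy",{k:np.array(v) for k,v in c.items()},allow_pickle=True); return c,im
def load(f): return np.load(f"pics/{f}.npy",allow_pickle=True).item(), cv2.imread(f"pics/{f}.png")
def rz(a): c,s=np.cos(a),np.sin(a); return np.array([[c,-s,0],[s,c,0],[0,0,1.]])
def ry(a): c,s=np.cos(a),np.sin(a); return np.array([[c,0,s],[0,1,0],[-s,0,c]])
DOWN=np.array([[1,0,0],[0,-1,0],[0,0,-1.]])
E
python3 - <<'E'
from h import *
c=arm.get_calibration("top")
def top(crop,f,o): return np.array(crop,float)/f+np.array(o)
print("box walltop corners",onz(c,top([[152,535],[378,485],[322,268],[105,310]],3.6,[140,30]),0.062).round(4))
print("panel back corners",onz(c,top([[45,160],[315,122]],5,[330,90]),0.087).round(4))
print("panel thin corners",onz(c,top([[65,402],[323,370]],5,[330,90]),0.024).round(4))
for n,p,z in [("stopper",(281,111),.05),("boat",(283,238),.03),("square",(421,243),0.01),("dish",(127,221),0.01)]:
    print(n,onz(c,[p],z).round(3))
R=arm.current_tool_rot();p=arm.current_ee_pos();T=np.array(arm.get_calibration("wrist")["cam_to_world"])
print(p,R.round(3).tolist()); print("cam in tool",(R.T@(T[:3,3]-p)).round(4),(R.T@T[:3,:3]).round(3).tolist())
E
```

```text
box walltop corners [[0.548  0.2503 0.062 ]
 [0.5795 0.1003 0.062 ]
 [0.7278 0.1367 0.062 ]
 [0.7008 0.2822 0.062 ]]
panel back corners [[ 0.6732 -0.124   0.087 ]
 [ 0.6891 -0.2511  0.087 ]]
panel thin corners [[ 0.5689 -0.1389  0.024 ]
 [ 0.5828 -0.2663  0.024 ]]
stopper [[0.713 0.012 0.05 ]]
boat [[0.404 0.012 0.03 ]]
square [[ 0.388 -0.327  0.01 ]]
dish [[0.452 0.397 0.01 ]]
[ 0.16046391 -0.60376717  0.21347447] [[0.966, 0.257, -0.0], [0.257, -0.966, 0.001], [0.0, -0.001, -1.0]]
cam in tool [ 0.073  -0.0002 -0.1708] [[0.0, -0.966, -0.259], [1.0, 0.0, 0.0], [-0.0, -0.259, 0.966]]
```

```bash
python3 - <<'E'
from h import *
yb=np.deg2rad(12.8); R=rz(yb)@np.array([[0,1,0],[1,0,0],[0,0,-1.]])  # tool x=box y, tool y=box x
p=np.array([0.639,0.192,0.215])+rz(yb)@[0,-0.05,0]
q=arm.solve_ik(p,R); print(q)
# panel view
yp=np.deg2rad(7); Rp=rz(yp)@ry(-np.deg2rad(30)); Rt=Rp@np.array([[0,1,0],[1,0,0],[0,0,-1.]])
o=np.array([0.629,-0.195,0.055]); pv=o+Rp@[0,-0.04,0.17]; print(arm.solve_ik(pv,Rt), arm.solve_ik(o+Rp@[0,0,0.01],Rt))
arm.move_to(p,R); print(arm.current_t()); snap("wrist","box1")
arm.move_to(pv,Rt); print(arm.current_t()); snap("wrist","pan1")
E
```

```text
[ 7.28959851e+00  3.15930560e+01  7.07402970e+01 -2.54444375e-14
  7.76666470e+01 -5.51040149e+00]
[-42.89183628  19.66895537 103.93438185  35.15408114  41.61879293
 -73.56008945] [-32.66665736  35.47751038 105.75001457  52.7996419   23.62131485
 -86.04296921]
3.275
4.825
```

View pics/box1.png

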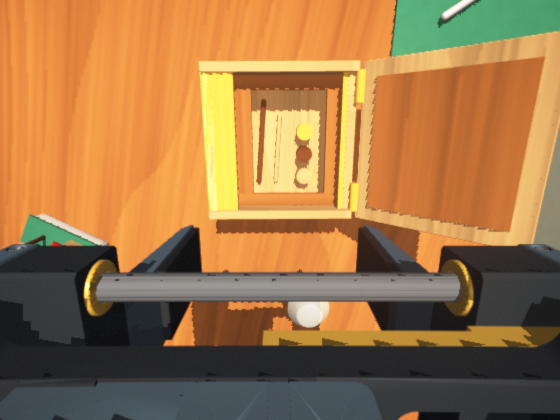

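View pics/pan1.png

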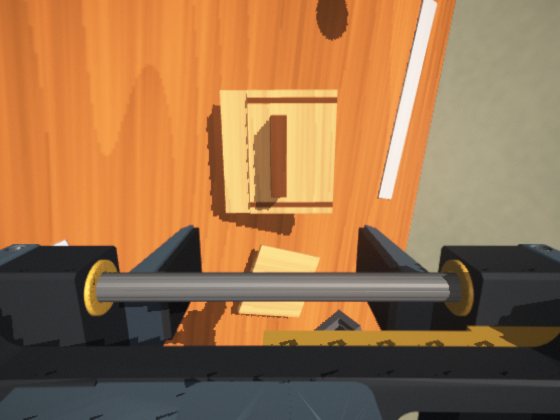

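Box view: the wall tops have corners at about (202,64), (361,63), (355,216) and (208,217), and the lip's free edge is at column 236. Panel view: the panel corners are at about (221,91), (337,91), (332,213) and (226,213), with the bar top at (278,156). I'll enlarge both to get sub-pixel edges.

```bash
python3 - <<'E'
import cv2
a=cv2.imread("pics/box1.png")[50:230,190:380]; cv2.imwrite("pics/bz.png",cv2.resize(a,None,fx=3.3,fy=3.3,interpolation=cv2.INTER_CUBIC))
a=cv2.imread("pics/pan1.png")[80:225,205:350]; cv2.imwrite("pics/pz.png",cv2.resize(a,None,fx=4,fy=4,interpolation=cv2.INTER_CUBIC))
E
```

```text
(no output)
```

View pics/bz.png

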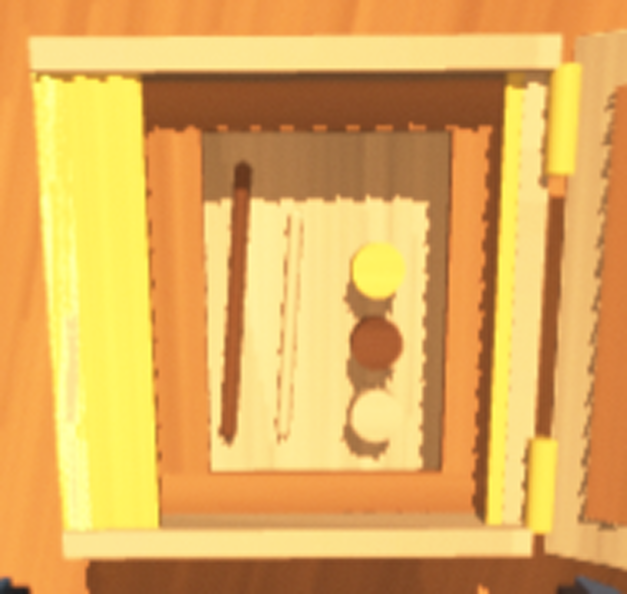

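View pics/pz.png

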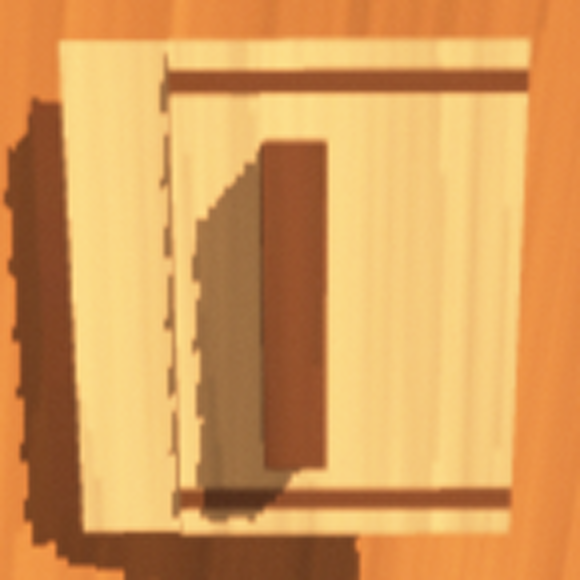

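```bash
cat > est.py <<'E'
from h import *
def pnp(c,uv,P,guess=None):
    d=np.array([c["k1"],0,0,0],float); K=np.array(c["intrinsics"],float)
    n=cv2.undistortPointsIter(np.asarray(uv,float).reshape(-1,1,2),K,d,None,None,(3,50,1e-10))
    ok,r,t=cv2.solvePnP(np.asarray(P,float),n,np.eye(3),None,flags=cv2.SOLVEPNP_SQPNP)
    r,t=cv2.solvePnPRefineLM(np.asarray(P,float),n,np.eye(3),None,r,t)
    T=np.eye(4);T[:3,:3]=cv2.Rodrigues(r)[0];T[:3,3]=t.ravel()
    W=np.array(c["cam_to_world"])@T
    e=proj(c,np.asarray(P)@W[:3,:3].T+W[:3,3])-np.asarray(uv); return W,e
E
python3 - <<'E'
from est import *
c,_=load("box1")
cr=np.array([[30,38],[562,36],[65,557],[532,555],[143,78],[160,527],[519,75],[500,525]],float)
uv=cr/3.3+[190,50]-0.35
B=np.array([[-76.5,78,62],[76.5,78,62],[-76.5,-78,62],[76.5,-78,62],[-45.5,69,59],[-45.5,-69,59],[67.5,69,62],[67.5,-69,62]])/1e3
P=onz(c,uv,B[:,2])
def fit(B,P):
    b=B[:,:2]-B[:,:2].mean(0);p=P[:,:2]-P[:,:2].mean(0)
    a=np.arctan2((b[:,0]*p[:,1]-b[:,1]*p[:,0]).sum(),(b*p).sum())
    R=rz(a)[:2,:2]; return a,P[:,:2].mean(0)-R@B[:,:2].mean(0)
a,t=fit(B,P); print("box",np.rad2deg(a),t)
print(((P[:,:2]-t)@rz(a)[:2,:2]*1e3).round(1), )
W,e=pnp(c,uv,B); print(W.round(4),e.round(1).tolist())
c,_=load("pan1")
uv=np.array([[59,40],[83,532],[531,38],[511,533],[261,142],[327,142],[326,468],[264,468]])/4+[205,80]-0.35
P=np.array([[-60,65,5],[-60,-65,5],[60,65,8],[60,-65,8],[-8,40,38],[8,40,38],[8,-40,38],[-8,-40,38]])/1e3
W,e=pnp(c,uv,P); print("panel",W.round(4),e.round(1).tolist())
x=W[:3,0]; print("yaw",np.rad2deg(np.arctan2(x[1],x[0])),"slope",np.rad2deg(np.arcsin(x[2])))
E
```

```text
box 13.091751530596888 [0.63949937 0.1939986 ]
[[-75.8  78.1]
 [ 76.8  77.7]
 [-75.8 -77.5]
 [ 76.8 -77.7]
 [-44.3  67.8]
 [-44.8 -68.3]
 [ 65.   67.5]
 [ 65.9 -67.5]]
[[ 0.9741 -0.226   0.0077  0.6392]
 [ 0.2259  0.9741  0.0104  0.1933]
 [-0.0099 -0.0084  0.9999 -0.0035]
 [ 0.      0.      0.      1.    ]] [[0.4, 0.8], [-1.3, 0.8], [-0.1, -0.1], [-0.9, -0.6], [-0.6, -0.7], [-0.2, 0.1], [1.8, -0.8], [0.9, 0.6]]
panel [[ 8.582e-01 -1.271e-01 -4.974e-01  6.323e-01]
 [ 1.098e-01  9.919e-01 -6.400e-02 -1.923e-01]
 [ 5.015e-01  3.000e-04  8.652e-01  5.000e-02]
 [ 0.000e+00  0.000e+00  0.000e+00  1.000e+00]] [[0.1, 0.4], [0.3, -0.4], [-0.0, 0.1], [-0.4, -0.2], [-0.2, -0.5], [0.2, -0.6], [0.2, 0.6], [-0.1, 0.6]]
yaw 7.293467844644675 slope 30.099188592003532
```

```bash
cat > g.py <<'E'
from est import *
S=np.array([[0,1,0],[1,0,0],[0,0,-1.]])
YP=np.deg2rad(7.29); RP=rz(YP)@ry(-np.deg2rad(30.)); OP=np.array([.6323,-.1923,.0500])
YB=np.deg2rad(13.09); OB=np.array([.6401,.1942,0.]); 
E
python3 - <<'E'
from g import *
arm.grip(0.06)
Rt=RP@S; f=lambda z:OP+RP@[0,0,z]
print(arm.current_ee_pos(), arm.current_t())
arm.move_to(f(.10),Rt); arm.move_l(f(.0115),feed=.08)
print(arm.current_t(),arm.current_force().round(2),arm.current_ee_pos()-f(.0115))
arm.grip(0.0); print("w",arm.current_width(),arm.current_force().round(2),arm.current_t())
p=arm.current_ee_pos()
arm.move_l(p+[0,0,.03],feed=.06); arm.move_l(p+[0,0,.12],feed=.15)
print("w",arm.current_width(),arm.current_force().round(2),arm.current_t())
snap("wrist","hold1"); snap("scene","hold1s")
E
```

```text
[ 0.54950001 -0.24507732  0.20224056] 5.525
7.225 [-0.46  0.32  0.71] [-1.23745592e-05 -1.34891349e-04  3.94382552e-04]
w 0.016195852320783043 [-1.27 -0.33  1.2 ] 7.9667
w 0.015766292037390394 [-0.44  0.11 -2.1 ] 9.3667
```

View pics/hold1.png

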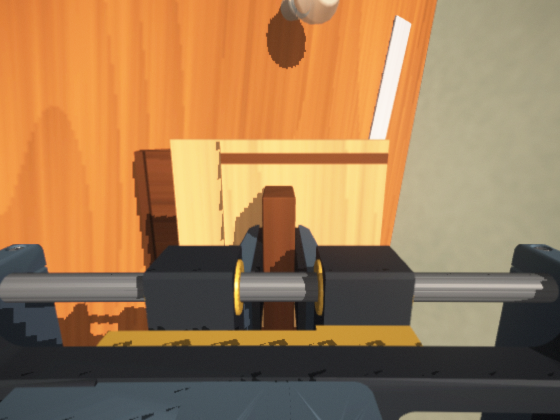

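View pics/hold1s.png

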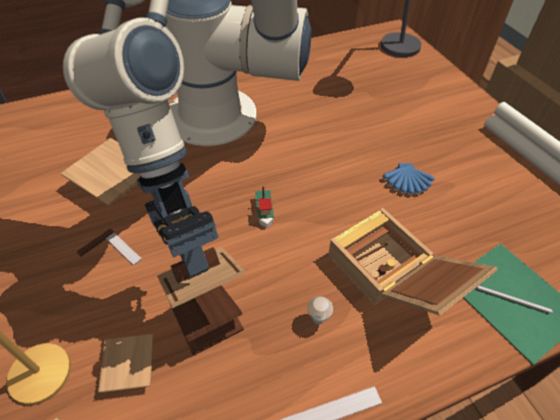

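The panel is held by its bar. In the wrist view the +y edge is at row 140, columns 171 to 389, and the bar end is at (264..295,187). I'll check these against where my assumed grasp would put them.

```bash
python3 - <<'E'
from g import *
im=cv2.imread("pics/hold1.png")[125:260,160:400]; cv2.imwrite("pics/hz.png",cv2.resize(im,None,fx=3.3,fy=3.3,interpolation=cv2.INTER_CUBIC))
c,_=load("hold1"); R=arm.current_tool_rot(); p=arm.current_ee_pos(); Rp=R@S.T
o=p-Rp@[0,0,.0115]
Q=np.array([[-60,65,5],[60,65,8],[-8,40,38],[8,40,38],[-32,65,8]])/1e3
print(((proj(c,o+Q@Rp.T)+.35-[160,125])*3.3).round(1).tolist())
for dy,dz in [(1e-3,0),(0,1e-3)]: print((proj(c,o+(Q+[0,dy,dz])@Rp.T)-proj(c,o+Q@Rp.T)).round(2)[[0,2]].tolist())
# plan IK
def thin(xt,zt,th,y=0.0,zg=.0115):
    Rb=rz(YB)@ry(-th); ob=OB+rz(YB)@[xt+.06*np.cos(th),y,zt+.06*np.sin(th)]
    return ob+Rb@[0,0,zg],Rb@S
for a in [(-.03,.11,20),(-.038,.045,20),(-.06,.041,20),(-.06,.041,10),(-.06,.04,0)]:
    print(a,arm.solve_ik(*thin(a[0],a[1],np.deg2rad(a[2]))))
E
```

```text
[[31.7, 46.9], [754.6, 48.1], [334.2, 236.9], [445.8, 236.9], [196.0, 48.1]]
[[-0.17, -1.86], [-0.03, -2.07]]
[[-0.61, 0.08], [-0.11, 0.48]]
(-0.03, 0.11, 20) [11.5365299  30.17374335 90.99162861  0.84704287 38.84445508 -2.1195658 ]
(-0.038, 0.045, 20) [11.51433485 34.96584546 95.17805304  1.08208455 29.8674774  -2.41907385]
(-0.06, 0.041, 20) [11.44989005 34.11096875 98.49575068  1.21860282 27.40612047 -2.62311744]
(-0.06, 0.041, 10) [11.6243227  37.21520766 88.90279054  0.3671057  43.88579512 -1.70800312]
(-0.06, 0.04, 0) [ 1.17654407e+01  4.16579125e+01  7.91893634e+01 -2.54444375e-14
  5.91527241e+01 -1.32455934e+00]
```

View pics/hz.png

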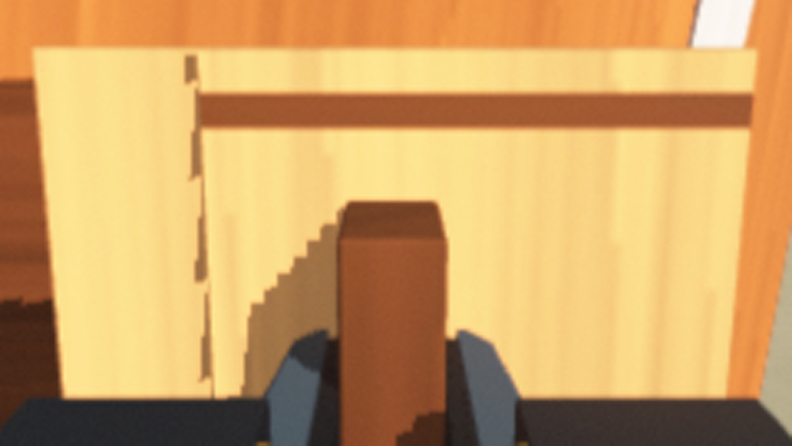

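```bash
cat >> g.py <<'E'
def thin(xt,zt,th,y=0.0,zg=.0115):
    th=np.deg2rad(th); Rb=rz(YB)@ry(-th); ob=OB+rz(YB)@[xt+.06*np.cos(th),y,zt+.06*np.sin(th)]
    return ob+Rb@[0,0,zg],Rb@S
def fb(): return rz(YB).T@arm.current_force()
E
python3 - <<'E'
from g import *
arm.move_to(*thin(-.034,.17,20)); print(arm.current_t())
arm.move_l(*thin(-.036,.075,20),feed=.12); arm.sleep(.2); print(arm.current_t(),fb().round(2),arm.current_width())
snap("wrist","hov"); snap("scene","hovs"); snap("top","hovt")
E
```

```text
10.925
12.0667 [ 0.6   0.17 -1.92] 0.016199113821347557
```

View pics/hov.png

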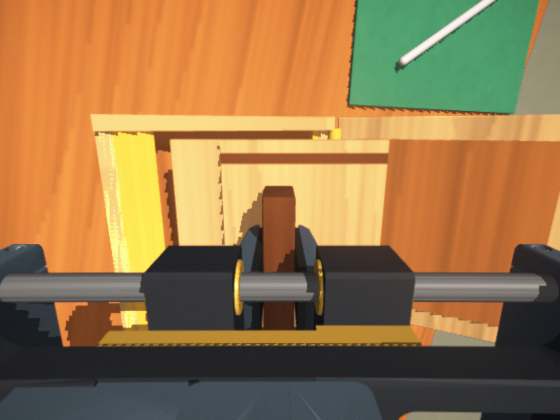

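View pics/hovs.png

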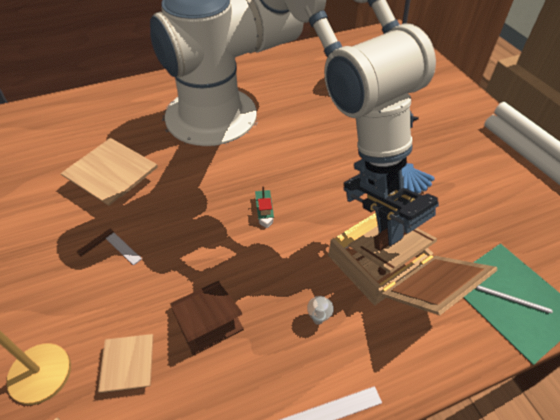

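Hover view: the panel sits inside the box opening, squared up. The far side wall's outer edge is at row 116, and the lip's free edge is at about (157,150). I'll use this for a second check of the box pose.

```bash
python3 - <<'E'
from g import *
im=cv2.imread("pics/hov.png")[105:250,85:345]; cv2.imwrite("pics/hvz.png",cv2.resize(im,None,fx=3,fy=3,interpolation=cv2.INTER_CUBIC))
c,_=load("hov")
tb=lambda P:((P-OB)@rz(YB)*1e3).round(1).tolist()
def exp(B): return (proj(c,OB+np.array(B)/1e3@rz(YB).T)+.35-[85,105])*3
print("pred",exp([[-76.5,78,62],[0,78,62],[0,69,62],[-45.5,69,59],[-45.5,30,59]]).round(1).tolist())
E
```

```text
pred [[18.7, 28.8], [432.9, 33.9], [434.7, 77.8], [206.3, 78.6], [225.8, 268.8]]
```

View pics/hvz.png

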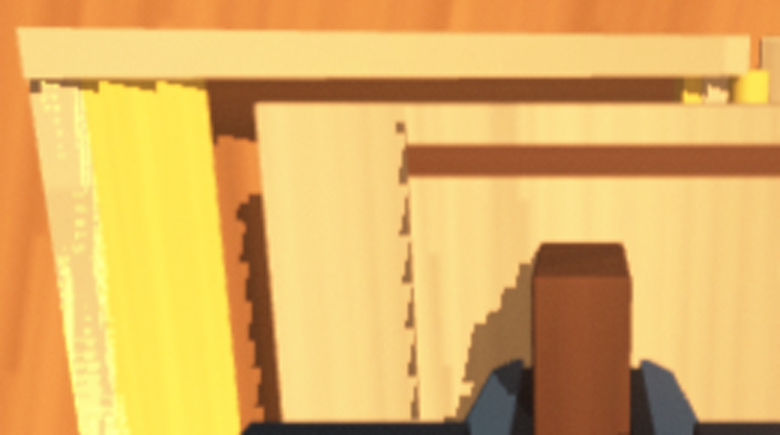

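```bash
python3 - <<'E'
from g import *
arm.move_l(*thin(-.037,.047,20),feed=.06); arm.sleep(.15); f0=fb(); print(arm.current_t(),f0.round(2))
z=.047
while z>.0365:
    z-=.0007; arm.move_l(*thin(-.037,z,20),feed=.03); f=fb()-f0
    print(round(z*1e3,1),f.round(2),arm.current_t())
    if f[2]>1.5 or np.linalg.norm(f)>4: break
E
```

```text
12.9833 [ 0.11 -0.37 -2.59]
46.3 [-0.01  0.5   0.9 ] 13.2333
45.6 [0.27 1.05 0.95] 13.4833
44.9 [-0.67  0.64  0.91] 13.7333
44.2 [-0.   -0.33  0.5 ] 13.9833
43.5 [-0.05  0.84  0.78] 14.2333
42.8 [-0.02 -0.06  0.55] 14.4833
42.1 [-0.22  0.31  1.29] 14.7333
41.4 [0.06 0.55 0.45] 14.9833
40.7 [ 0.45 -0.46  0.17] 15.2333
40.0 [-0.48  0.68  0.9 ] 15.4833
39.3 [-1.64  0.01  7.36] 15.7333
```

```bash
python3 - <<'E'
from g import *
arm.move_l(*thin(-.037,.041,20),feed=.03); arm.move_l(*thin(-.046,.041,20),feed=.05); arm.sleep(.15)
f0=np.mean([fb() for _ in range(3)],0); print(arm.current_t(),f0.round(2))
x=-.046
while x>-.0605:
    x-=.001; arm.move_l(*thin(x,.041,20),feed=.03); f=fb()-f0
    print(round(x*1e3,1),f.round(2),round(arm.current_t(),2))
    if np.linalg.norm(f)>11 or abs(f[2])>5: break
print(arm.current_width())
snap("wrist","hook"); snap("scene","hooks")
E
```

```text
16.4667 [ 0.38  0.36 -1.72]
-47.0 [ 0.09 -0.68  0.63] 16.72
-48.0 [-0.46 -0.62  0.03] 16.97
-49.0 [ 2.41  0.5  -0.76] 17.22
-50.0 [ 2.54 -0.56 -0.6 ] 17.47
-51.0 [ 3.12 -0.99 -0.76] 17.72
-52.0 [ 3.95  0.27 -0.58] 17.97
-53.0 [ 3.98 -0.7  -0.19] 18.22
-54.0 [ 4.81 -0.86 -0.06] 18.47
-55.0 [ 5.08  0.14 -0.23] 18.72
-56.0 [ 6.16 -0.74  0.2 ] 18.97
-57.0 [ 5.63 -0.14 -0.53] 19.22
-58.0 [ 5.47  0.26 -0.82] 19.47
-59.0 [ 6.07 -1.21 -1.67] 19.72
-60.0 [ 6.79  0.18 -1.84] 19.97
-61.0 [ 8.75  0.6  -3.01] 20.22
0.016280810603022954
```

View pics/hook.png

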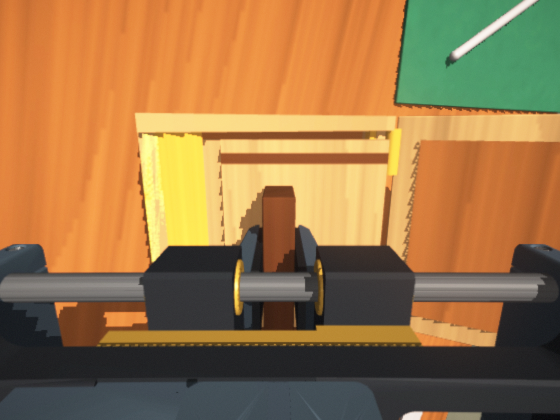

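The thin edge is hooked under the lip (left edge hidden at about column 207), and the strip is nearly fully in. Now I'll swing the back edge down.

```bash
python3 - <<'E'
from g import *
f0=np.array([.38,.36,-1.72])
arm.move_l(*thin(-.060,.041,20),feed=.03)
for th in [16,12,10,8,6.5,5,4,3,2,1]:
    zt=.0402+.0008*th/20
    arm.move_l(*thin(-.060,zt,th),feed=.02); f=fb()-f0
    print(th,f.round(2),round(arm.current_t(),2))
    if abs(f[2])>9 or abs(f[0])>15 or abs(f[1])>8: print("STOP");break
snap("wrist","rot"); snap("scene","rots")
E
```

```text
16 [ 6.27 -0.31  3.03] 20.93
12 [ 5.78 -0.16  3.09] 21.3
10 [6.1  0.38 3.91] 21.56
8 [6.38 0.18 3.79] 21.82
6.5 [ 8.   -0.61  3.31] 22.07
5 [ 5.94 -0.86  4.54] 22.32
4 [ 6.35 -0.12  3.81] 22.57
3 [ 6.07 -0.44  3.73] 22.82
2 [ 5.28 -0.8   3.97] 23.07
1 [ 6.05 -0.03  5.2 ] 23.32
```

View pics/rot.png

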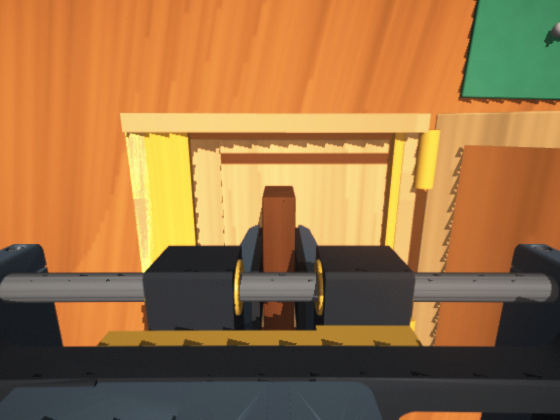

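```bash
python3 - <<'E'
from g import *
f0=np.array([.38,.36,-1.72])
arm.move_l(*thin(-.060,.0398,0),feed=.02); print((fb()-f0).round(2))
x=-.060
while x<-.0517:
    x+=.001; arm.move_l(*thin(x,.0398,0),feed=.03); f=fb()-f0
    print(round(x*1e3,1),f.round(2),round(arm.current_t(),2))
    if f[0]<1.5 or f[2]>12: break
snap("wrist","slid")
E
```

```text
[ 6.25 -0.33  4.03]
-59.0 [5.63 0.08 4.65] 23.92
-58.0 [ 4.3  -0.31  3.84] 24.17
-57.0 [ 5.89 -0.68  3.6 ] 24.42
-56.0 [4.83 0.11 4.28] 24.67
-55.0 [ 4.47 -1.01  2.3 ] 24.92
-54.0 [ 3.88 -1.23  4.21] 25.17
-53.0 [ 1.69 -1.23  5.07] 25.42
-52.0 [-4.2  -1.79 10.5 ] 25.67
```

View pics/slid.png

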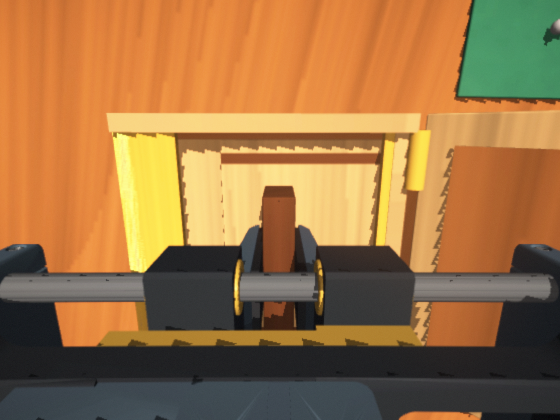

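The panel is now against the catch-side wall, since Fx reversed at about −52.5 mm. Its back edge is hidden under the catch at column 380. I'll back off slightly, release and retract.

```bash
python3 - <<'E'
from g import *
arm.move_l(*thin(-.0527,.0400,0),feed=.02); print(fb().round(2))
arm.grip(0.04); print(arm.current_width(),fb().round(2),arm.current_t())
p=arm.current_ee_pos(); arm.move_l(p+[0,0,.04],feed=.06); arm.move_l(*thin(-.0525,.20,0,y=-.05),feed=.15)
arm.sleep(.2); print(fb().round(2),arm.current_t())
snap("wrist","fin"); snap("scene","fins"); snap("top","fint")
im=cv2.imread("pics/fin.png")[40:240,180:400]; cv2.imwrite("pics/finz.png",cv2.resize(im,None,fx=3,fy=3,interpolation=cv2.INTER_CUBIC))
E
```

```text
[ 0.95 -0.41  3.11]
0.039789904785056514 [ 0.38 -0.04 -0.08] 26.525
[0.54 0.6  0.51] 28.5583
```

View pics/finz.png

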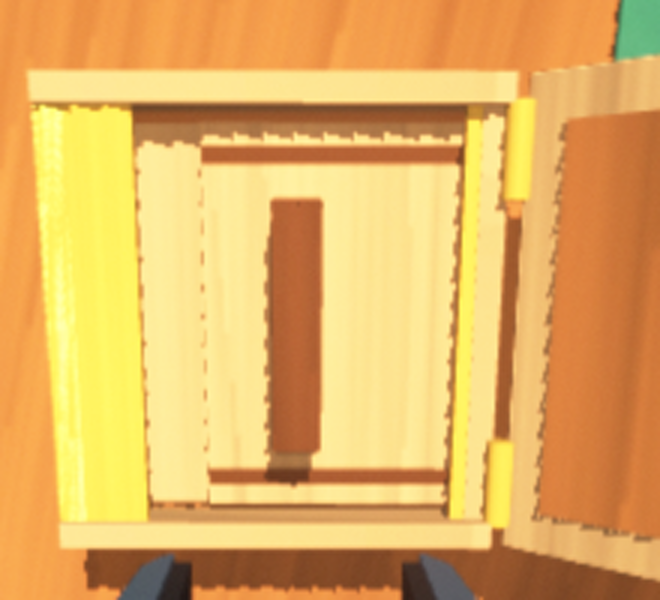

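View pics/fins.png

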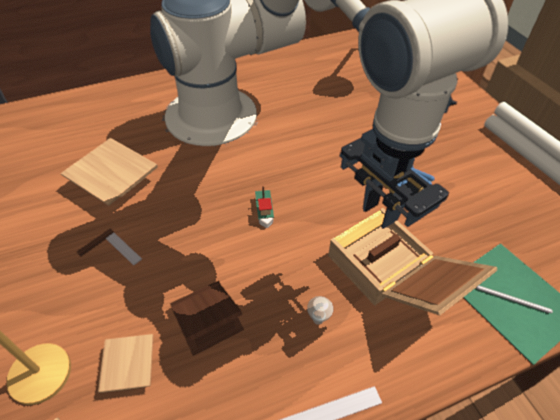

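```bash
python3 - <<'E'
from g import *
c,_=load("fin")
uv=np.array([[271,199],[322,199],[321,452],[272,452]])/3+[180,40]-.33
P=onz(c,uv,.078); b=(P-OB)@rz(YB)*1e3; print("bar top in box",b.round(1).tolist())
for s,z in [([[203,140],[209,503]],.048)]:
    print("step line",((onz(c,np.array(s)/3+[180,40]-.33,z)-OB)@rz(YB)*1e3).round(1).tolist())
d=b[:2].mean(0)-b[2:].mean(0); print("yaw err deg",np.rad2deg(np.arctan2(-d[0],d[1])))
for n in["stopper","boat","square","dish"]: pass
a=cv2.imread("pics/top0.png");t=cv2.imread("pics/fint.png")
cv2.imwrite("pics/tt.png",t)
E
```

```text
bar top in box [[-0.7, 39.4, 78.0], [14.9, 39.4, 78.0], [15.2, -39.8, 78.0], [-0.9, -39.8, 78.0]]
step line [[-24.0, 59.5, 48.0], [-25.0, -65.1, 48.0]]
yaw err deg 0.03407694859421661
```

View pics/tt.png

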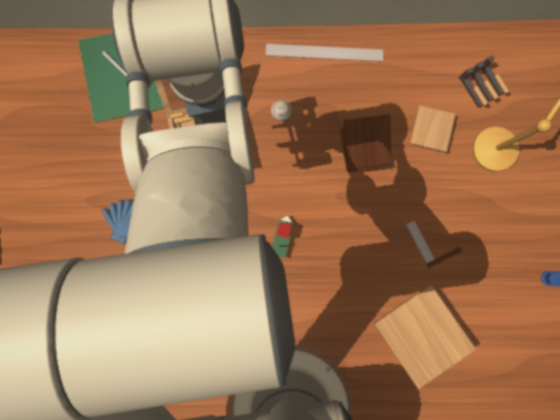

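```bash
python3 - <<'E'
from g import *
print(arm.current_t(),arm.current_dq().round(2)); arm.sign_off()
E
```

```text
28.7083 [ 0.01 -0.15 -0.23  0.12  0.12 -0.04]
the job is handed in; nothing more can be done
```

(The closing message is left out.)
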